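Slide a steel bar under a spring clip

TASK

Press the long plate of the spring clip down with one fingertip and, while it is held down, push the flat steel bar along the bed with the other fingertip, beneath the clip's raised nose, until it is fully home against the stop. Then let the clip close on the bar and take the hand away. Do not pick the bar up, and leave everything else standing about where it is.

Things in the scene. Friction and masses are not known exactly. Their poses are not given: they have to be found in the camera images.
- fixture: Low clip fixture, 176 x 104 mm, screwed to the bench. Origin: centre of its underside; z up; +x is the way the bar is pushed. Flat bed (top 20 mm above the bench, centre line y = -22 mm) along x between guide rails 32 mm apart that stand 3 mm above the bed; open at the -x end. The clip rocks on a pin along x at y = +3, z = 22 mm; press plate on the +y side, nose over the bed.
- stop_face (a point): Foot of the stop: the dark block across the far (+x) end of the bed, 14 mm high above the bed. This point lies on the bed, in the stop's face, on the bed's centre line (x = +70, y = -22, z = 20 mm of the fixture). Axes as the fixture's.
- nose (a point): Middle of the clip's nose, a small steel finger reaching over the bed at x +56 to +68 mm of the fixture, just before the stop, from the pin side. Shut, its tip is 6 mm above the bed (blocks the 12 mm bar); open, 16 mm. This point moves with the clip. The arm above it tops out 44 mm above the bench shut, about 58 mm open.
- press_point (a point): Where to press: fixed to the fixture at x = -30, y = +23, z = 26 mm, on the middle of the long steel press plate's top (84 x 34 mm; x -72 to +12, y +3 to +37 mm) as it lies held well down (clip at 0.42): level, 6 mm above the bed, 6 mm below the bar's top; it can go 1.5 mm lower. Shut, the plate slopes up to +y and is about 9 mm higher here. A fingertip may slide along it in x.
- clip (a joint): Angle of the spring clip (rad): 0 = shut; 0.42 = plate level, well open; 0.50 = its hard end; the nose clears the bar above about 0.25; about 0.22 = let go with the bar beneath, nose resting on the bar. A spring shuts it: about 2 N on the middle of the plate starts it, 5 N holds it at 0.42; more only jams the sliding fingertip.
- bar: Flat steel bar, 70 x 28 x 12 mm with two 7 mm holes, about 0.17 kg, lying loose on the bed between the rails, its length along the fixture's x. Origin: centre of its underside; its x along its length (rear end, the one to push, at x = -35 mm). It starts 20 to 45 mm short of the stop; home against the stop, its origin is at x = +35 mm of the fixture.
- hex_key: a large L-shaped hex key, 38x100x8 mm, lying beside the fixture; bystander, origin under its centre
- wax_jar: a small round jar with a cream lid, 60 mm across, 46 mm high, left of the hand trimmer; bystander, origin under its centre
- cup: a small aluminium cup, 54 mm across, 36 mm high, beside the far end of the fixture on its press-plate side; bystander, origin under its centre
- pencil: a yellow pencil, 8x136x7 mm, lying across in front of the fixture's open end; bystander, origin under its middle
- tape: a roll of tape lying flat, 70 mm across, 19 mm high, left of the hand trimmer; bystander, origin under its centre
- lube_jar: a small grey jar with a black lid, 66 mm across, 58 mm high, left of the hand trimmer; bystander, origin under its centre
- tray: a shallow grey tray of screws, 74x104x20 mm, left of the hand trimmer; bystander, origin under its centre
Things that resemble listed ones, but are neither listed nor needed, are in the scene too. Leave any black look-alike of the bar alone.

How it is judged:
On the way:
1. the bar is pushed beneath the nose by one finger while another holds the clip open (value of joint clip above 0.2 rad and contact force between the fingers and fixture above 0.5 N and contact force between the fingers and bar above 0.1 N and x of bar in the frame of fixture above 0.0225 m), for 0.1 s.
At the end, for the whole second after the job is handed in: The bar lies flat on the bed with its front end within 3 mm of the stop, and the clip has closed on it (clip angle 0.17 to 0.27), with the hand away (x of bar in the frame of fixture between 0.032 and 0.038 m and y of bar in the frame of fixture between -0.026 and -0.018 m and z of bar in the frame of fixture between 0.017 and 0.0225 m and value of joint clip between 0.17 and 0.27 rad and angle between the x axis of bar and the x axis of fixture, either way round below 0.12 rad and angle between bar's own z axis and vertical below 0.06 rad); the robot touches nothing.
It fails at once if the bar was lifted off the bed or tipped (height (world z) of bar above 0.028 m or height (world z) of bar below 0.012 m or angle between bar's own z axis and vertical above 0.25 rad).
It fails at once if a bystander was moved by more than 15 mm (distance of any of hex_key, wax_jar, cup, pencil, tape, lube_jar, tray from where it was at the start of the episode above 0.015 m).
It also fails if it takes over 38 s, if anything falls off the work surface, if the arm or the gripper's body presses on something with over 40 N, if the wrist force passes 120 N, or if a joint passes its speed limit or range.

ROBOT

A 7-joint arm with a two-finger parallel gripper is mounted at the origin on the work surface; the furniture and walls round the work are solid. World frame = base frame: x ahead of the robot, y to its left, z up, the work surface at z = 0. Lengths are in m, angles in rad, forces in N, time in s.
With the tool pointing down it reaches from about 0.4 to 0.85 m from the base axis. Payload 4.4 kg.
Tool frame: the origin (TCP) lies on the centre line of the jaws, within the pads' length; the fingertips stand 25 mm ahead of it and the grasp point (between the pads) lies 6 mm ahead of it; z points along the fingers, y is the line along which they close (so a half turn about z gives the same grasp; the last joint's range is limited). The gripper opens to 94 mm and grips with 3 to 60 N. Pads are 16 mm wide; open, the fingers measure 119 mm over their backs; the gripper's body (75 mm by 177 mm) begins 78 mm behind the grasp point.
Start: joints at [-1.275, 0.628, 0.038, 1.517, -0.027, 0.996, -0.02], TCP at [0.23, 0.608, 0.23] pointing down, gripper open.
Joint ranges: [-3.06, 3.06], [-0.37, 2.12], [-1.25, 1.32], [0.18, 2.47], [-1.1, 4.24], [0.23, 1.98], [-2.94, 2.94]. Speed limits (rad/s): [2.57, 2.57, 3.14, 3.14, 3.14, 3.14, 3.14].

INTERFACE

Orientations are given as a 3x3 rotation matrix whose columns are the frame's x, y, z axes.
In Python, from station import bot, imaging, nets gives the robot as it stands. The module is installed in compiled form; this text tells all that it offers.
- The arm moves only by the shell command python3 -m crank 'ROWS' [FORCE]. ROWS is JSON, a list of rows, each an object of numbers: "dx", "dy", "dz": the shift along the world's x, y, z in m; "ax", "ay", "az": the turn, a rotation vector about the world's x, y, z in degrees; "hand": the finger opening in m, from 0 to 0.094. A call has 1 to 20 rows; each row shifts and turns the commanded pose from where the row before left it; what a row does not reach is not made up. A row lasts 1/10 s, in which the tool goes at most 50 mm and 8.59 degrees, less where a joint would pass 70% of its speed; a pose out of reach is approached as far as the arm can. A call with a gripper value outside its range is refused whole. The fingers move at their own pace and stop on an object; FORCE is the grip in N (left out, the last holds). Time passes only in rows, so rows that do not move let the fingers close. It gives the time, the measured TCP pose, the force, the opening and the grip force at its end, in the units of the state.
- bot.read_state(): the state, without advancing time (a new reading comes with each control period).
- imaging.snapshot(name): name is "scene" or "top"; returns a dict with "frame" (480x640x3 uint8, blue, green, red), "intrinsics" (3x3 intrinsics, pixels), "position" and "rotation" of the camera in the world. Camera axes: x right, y down, z forward; pixel columns grow to the right and rows downward; lengths in m; the calibration is good to about 2 mm. A picture is of the moment at which its call begins. There is no depth.
- bot.sign_off(): hands the job in; it is judged then, once.
Trained networks look in the newest picture that a camera, given by its name, has taken for a name from the list of things; names that differ only in an ending like _2 or _b are one class to them, and where a whole thing is asked for, a point or a joint stands for the part that bears it (a point fixed in the world has none). Each returns a list of dicts, best first, with "confidence" (0 to 1); they miss things now and then, are a little off and sometimes report something else, mostly with a low value. They report only what shows in the picture. A call takes as long as a camera call. They do not tell look-alikes from the thing itself.
- nets.cut_out(camera, thing): "mask" (480x640 bool, what is visible of it) and "extent" ([left, top, width, height] in pixels, round what is visible of it).
The state is a dict: "time": time; "q": joint angles; "dq": joint speeds; "joint_torque": joint torques, N m; "eef_pos": TCP position; "orientation": TCP orientation; "wrist_force": force on the tool from outside, world axes, zero at the start; "wrist_torque": the same for the moment, N m; "opening": finger opening in m; "finger_force": force on a finger pad.
Only numpy, scipy, OpenCV 4.12 (cv2) and the standard library are available. Lean on these libraries where they do the work, as an engineer would, in place of code of your own. Each camera call takes 0.05 s, during which the arm holds its last target. There are 200 camera calls.

## Working session

There is one attempt and no reset: what is moved stays moved. The work goes in short steps, Python scripts to look and compute and a shell command to move; the robot and the scene stay as the last step left them, time stands still between calls to the robot, and variables do not carry over. Pictures are saved under pics/ and viewed, at most 10 in all, crops included, and the job is handed in when it is done.

```bash
mkdir -p pics; cat > h.py <<'E'
import numpy as np, cv2
from station import bot, imaging, nets
def proj(s,P):
    P=np.atleast_2d(P); c=(P-s['position'])@np.array(s['rotation']); u=c@np.array(s['intrinsics']).T
    return u[:,:2]/u[:,2:]
def ray(s,uv,z):
    d=np.array(s['rotation'])@np.linalg.solve(s['intrinsics'],[uv[0],uv[1],1.]); p=np.array(s['position'])
    return p+d*(z-p[2])/d[2]
E
python3 - <<'E'
from h import *
for n in ("scene","top"):
    s=imaging.snapshot(n); cv2.imwrite(f"pics/{n}0.png",s['frame']); print(n,np.round(s['position'],3).tolist(),np.round(s['rotation'],3).tolist(),np.round(s['intrinsics'],1).tolist())
    for t in ("fixture","bar","clip","stop_face","hex_key","cup","pencil"):
        for r in nets.cut_out(n,t)[:2]:
            if r['confidence']>.2: 
                v,u=np.nonzero(r['mask']); print(t,round(r['confidence'],2),r['extent'],ray(s,(u.mean(),v.mean()),.02).round(3))
st=bot.read_state(); print(st['time'],np.round(st['orientation'],3).tolist(),st['wrist_force'])
E
```

```text
scene [-0.441, 0.458, 0.58] [[-0.448, -0.393, 0.803], [-0.894, 0.219, -0.392], [-0.022, -0.893, -0.449]] [[573.1, 0.0, 319.7], [0.0, 573.1, 236.2], [0.0, 0.0, 1.0]]
fixture 0.69 [339.6, 210.4, 81.4, 48.7] [ 0.487 -0.135  0.02 ]
fixture 0.44 [379.9, 249.9, 49.3, 20.0] [ 0.383 -0.132  0.02 ]
bar 0.91 [412.3, 267.5, 35.6, 20.5] [ 0.306 -0.131  0.02 ]
bar 0.86 [324.3, 256.1, 37.6, 21.7] [ 0.42  -0.009  0.02 ]
stop_face 0.94 [338.7, 212.3, 83.1, 49.8] [ 0.486 -0.136  0.02 ]
hex_key 0.56 [395.8, 225.5, 42.5, 11.0] [ 0.473 -0.232  0.02 ]
cup 0.94 [316.4, 218.5, 22.5, 22.5] [ 0.582 -0.063  0.02 ]
pencil 0.62 [380.4, 256.1, 43.9, 12.4] [ 0.383 -0.115  0.02 ]
top [0.234, 0.012, 1.155] [[-0.119, -0.967, 0.224], [-0.993, 0.117, -0.023], [-0.004, -0.225, -0.974]] [[578.8, 0.0, 322.6], [0.0, 578.8, 246.4], [0.0, 0.0, 1.0]]
fixture 0.71 [356.7, 185.2, 64.2, 92.5] [ 0.506 -0.146  0.02 ]
fixture 0.58 [363.9, 277.1, 62.4, 12.9] [ 0.404 -0.148  0.02 ]
bar 0.86 [308.8, 265.0, 38.2, 16.8] [ 0.439 -0.019  0.02 ]
bar 0.78 [389.4, 203.4, 19.1, 36.6] [ 0.529 -0.174  0.02 ]
clip 0.76 [373.1, 190.1, 25.7, 75.2] [ 0.504 -0.142  0.02 ]
stop_face 0.83 [358.3, 187.2, 63.3, 88.8] [ 0.505 -0.147  0.02 ]
hex_key 0.33 [172.7, 224.4, 40.9, 38.3] [0.533 0.242 0.02 ]
cup 0.89 [329.6, 183.6, 22.4, 35.0] [ 0.584 -0.062  0.02 ]
cup 0.59 [422.0, 213.7, 24.6, 46.3] [ 0.493 -0.246  0.02 ]
pencil 0.78 [362.4, 276.4, 67.2, 10.9] [ 0.404 -0.148  0.02 ]
pencil 0.34 [327.8, 185.6, 26.6, 33.1] [ 0.584 -0.062  0.02 ]
0.8 [[-0.935, 0.354, -0.0], [0.354, 0.935, 0.0], [0.0, 0.0, -1.0]] [-0.15854382  0.77110781  0.99876392]
```

```bash
python3 - <<'E'
from h import *
a=cv2.imread("pics/top0.png"); cv2.imwrite("pics/topc.png",cv2.resize(a[165:305,290:460],None,fx=4.2,fy=4.2,interpolation=cv2.INTER_CUBIC))
E
```

```text
(no output)
```

View pics/topc.png

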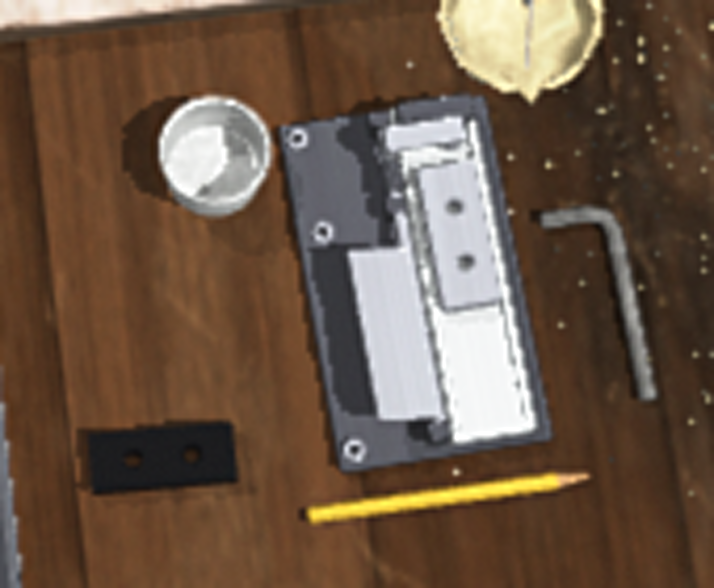

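View pics/scene0.png

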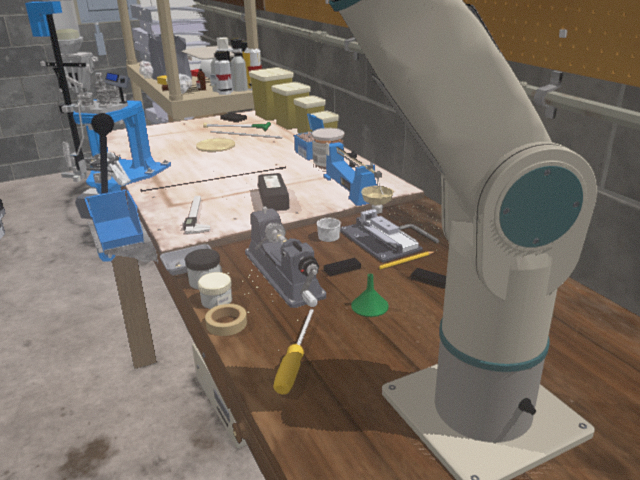

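```bash
cat > fit.py <<'E'
from h import *
from scipy.optimize import least_squares
s=imaging.snapshot("top")
C=lambda L:np.array(L)/4.2+[290,165]-0.4
cor=C([(281,127),(485,95),(550,437),(342,470)])
bar=C([(417,168),(477,160),(500,302),(445,310)])
pl=C([(350,252),(405,245),(440,415),(378,422)])
def R(t): c,n=np.cos(t),np.sin(t); return np.array([[c,-n,0],[n,c,0],[0,0,1]])
def model(p):
    x,y,t,b,zt=p
    c,n=np.cos(.42),np.sin(.42)
    f=lambda q:(R(t)@np.array(q,float).T).T+[x,y,0]
    A=f([(.088,.052,zt),(.088,-.052,zt),(-.088,-.052,zt),(-.088,.052,zt)])
    B=f([(b+.035,-.008,.032),(b+.035,-.036,.032),(b-.035,-.036,.032),(b-.035,-.008,.032)])
    q=lambda X,Y:(X,.003+c*Y-n*.004,.022+n*Y+c*.004)
    P=f([q(.012,.034),q(.012,0.),q(-.072,0.),q(-.072,.034)])
    return A,B,P
def res(p):
    A,B,P=model(p); return np.concatenate([(proj(s,A)-cor).ravel(),(proj(s,B)-bar).ravel(),.5*(proj(s,P)-pl).ravel()])
r=least_squares(res,[.5,-.146,0,.02,.015],loss='soft_l1',bounds=([0,-1,-1,-.05,.0],[1,1,1,.1,.024]))
print(r.x.round(4),r.fun.round(1).tolist())
np.save("fit.npy",r.x)
im=s['frame'].copy(); 
im=cv2.resize(im[165:305,290:460],None,fx=4.2,fy=4.2,interpolation=cv2.INTER_CUBIC)
for Q,c in zip(model(r.x),[(0,0,255),(0,255,0),(255,0,255)]):
    cv2.polylines(im,[np.int32((proj(s,Q)-[290,165]+.4)*4.2)],True,c,1)
s2=imaging.snapshot("scene"); i2=s2['frame'].copy(); i2=cv2.resize(i2[200:270,330:440],None,fx=6.5,fy=6.5,interpolation=cv2.INTER_CUBIC)[:, :]
for Q,c in zip(model(r.x),[(0,0,255),(0,255,0),(255,0,255)]):
    cv2.polylines(i2,[np.int32((proj(s2,Q)-[330,200]+.4)*6.5)],True,c,1)
cv2.imwrite("pics/fit_t.png",im); cv2.imwrite("pics/fit_s.png",i2)
E
python3 fit.py
```

```text
[ 0.5139 -0.152   0.0327  0.0123  0.0056] [-0.6, -0.4, 0.0, -0.0, 0.5, 0.5, -0.7, 0.3, 0.3, 0.4, -0.4, 0.3, 0.5, -0.4, -0.2, -0.2, -0.1, -0.5, 0.7, 0.1, 0.2, 0.0, 0.2, -0.3]
```

View pics/fit_t.png

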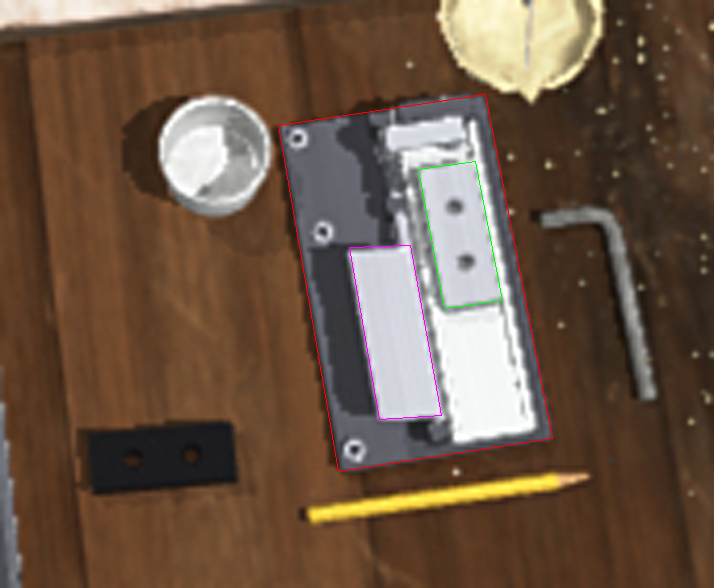

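View pics/fit_s.png

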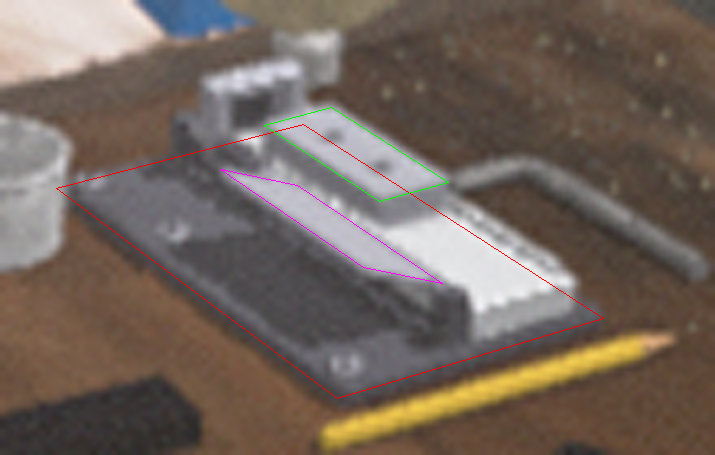

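Candidates for the bar: the silver bar on the bed (top view px 399,221), a black look-alike on the bench (top px 328,274), and another black one (scene px 430,278). I choose the silver one between the rails. The crops show the model outlines of base, bar (green, crop px ~460,235) and plate (magenta, ~395,335) matching well in both views. The bar is about 23 mm short of the stop, and the fixture is at (0.514, -0.152) with yaw 1.9°.

```bash
python3 -m crank '[{"dx":0.024,"dy":-0.035,"dz":0.004,"az":2.8,"hand":0.0325},{"dx":0.024,"dy":-0.035,"dz":0.004,"az":2.8},{"dx":0.024,"dy":-0.035,"dz":0.004,"az":2.8},{"dx":0.024,"dy":-0.035,"dz":0.004,"az":2.8},{"dx":0.024,"dy":-0.035,"az":2.8},{"dx":0.024,"dy":-0.035,"az":2.8},{"dx":0.024,"dy":-0.035,"az":2.8},{"dx":0.024,"dy":-0.035,"az":2.8},{"dx":0.0043,"dy":-0.04},{"dx":0.0043,"dy":-0.04},{"dx":0.0043,"dy":-0.04},{"dx":0.0043,"dy":-0.04},{"dx":0.0043,"dy":-0.04},{"dx":0.0043,"dy":-0.04},{"dx":0.0043,"dy":-0.04},{"dx":0.0043,"dy":-0.04},{"dx":0.0043,"dy":-0.04},{"dx":0.0043,"dy":-0.04},{"dx":0.0043,"dy":-0.04},{"dx":0.0043,"dy":-0.04}]'
python3 - <<'E'
from h import *
s=bot.read_state(); print(np.round(s['q'],2),np.round(s['orientation'],4).tolist())
E
```

```text
[-1.27  0.63  0.04  1.52 -0.03  1.   -0.02] [[-0.9352, 0.3541, -0.0], [0.3541, 0.9352, 0.0001], [0.0001, 0.0001, -1.0]]$[0]: bad value
```

```bash
python3 -m crank '[{"dx":0.024,"dy":-0.035,"dz":0.004,"ax":0,"ay":0,"az":2.8,"hand":0.0325}]'
```

```text
time: 1.0
eef_pos: [0.2488, 0.5771, 0.2336]
orientation: [[-0.954, 0.299, -0.004], [0.299, 0.954, 0.003], [0.004, 0.002, -1.0]]
wrist_force: [-0.3, -0.7, -1.0]
opening: 0.0888
finger_force: 0.0
```

All seven fields are required.

```bash
python3 -m crank '[{"dx":0.024,"dy":-0.035,"dz":0.004,"ax":0,"ay":0,"az":2.8,"hand":0.0325},{"dx":0.024,"dy":-0.035,"dz":0.004,"ax":0,"ay":0,"az":2.8,"hand":0.0325},{"dx":0.024,"dy":-0.035,"dz":0.004,"ax":0,"ay":0,"az":2.8,"hand":0.0325},{"dx":0.024,"dy":-0.035,"dz":0,"ax":0,"ay":0,"az":2.8,"hand":0.0325},{"dx":0.024,"dy":-0.035,"dz":0,"ax":0,"ay":0,"az":2.8,"hand":0.0325},{"dx":0.024,"dy":-0.035,"dz":0,"ax":0,"ay":0,"az":2.8,"hand":0.0325},{"dx":0.024,"dy":-0.035,"dz":0,"ax":0,"ay":0,"az":2.8,"hand":0.0325},{"dx":0.0043,"dy":-0.04,"dz":0,"ax":0,"ay":0,"az":0,"hand":0.0325},{"dx":0.0043,"dy":-0.04,"dz":0,"ax":0,"ay":0,"az":0,"hand":0.0325},{"dx":0.0043,"dy":-0.04,"dz":0,"ax":0,"ay":0,"az":0,"hand":0.0325},{"dx":0.0043,"dy":-0.04,"dz":0,"ax":0,"ay":0,"az":0,"hand":0.0325},{"dx":0.0043,"dy":-0.04,"dz":0,"ax":0,"ay":0,"az":0,"hand":0.0325},{"dx":0.0043,"dy":-0.04,"dz":0,"ax":0,"ay":0,"az":0,"hand":0.0325},{"dx":0.0043,"dy":-0.04,"dz":0,"ax":0,"ay":0,"az":0,"hand":0.0325},{"dx":0.0043,"dy":-0.04,"dz":0,"ax":0,"ay":0,"az":0,"hand":0.0325},{"dx":0.0043,"dy":-0.04,"dz":0,"ax":0,"ay":0,"az":0,"hand":0.0325},{"dx":0.0043,"dy":-0.04,"dz":0,"ax":0,"ay":0,"az":0,"hand":0.0325},{"dx":0.0043,"dy":-0.04,"dz":0,"ax":0,"ay":0,"az":0,"hand":0.0325},{"dx":0.0043,"dy":-0.04,"dz":0,"ax":0,"ay":0,"az":0,"hand":0.0325}]'
```

```text
time: 2.9
eef_pos: [0.4738, -0.1538, 0.2468]
orientation: [[-1.0, -0.029, 0.001], [-0.029, 1.0, -0.0], [-0.001, -0.0, -1.0]]
wrist_force: [0.6, 0.6, -0.3]
opening: 0.0324
finger_force: 0.0
```

```bash
python3 -m crank '[{"dx":0,"dy":0.001,"dz":-0.045,"ax":0,"ay":0,"az":0.2,"hand":0.0325},{"dx":0,"dy":0,"dz":-0.045,"ax":0,"ay":0,"az":0,"hand":0.0325},{"dx":0,"dy":0,"dz":-0.045,"ax":0,"ay":0,"az":0,"hand":0.0325},{"dx":0,"dy":0,"dz":-0.036,"ax":0,"ay":0,"az":0,"hand":0.0325},{"dx":0,"dy":0,"dz":0,"ax":0,"ay":0,"az":0,"hand":0.0325},{"dx":0,"dy":0,"dz":0,"ax":0,"ay":0,"az":0,"hand":0.0325}]'
python3 - <<'E'
from h import *
s=imaging.snapshot("scene"); cv2.imwrite("pics/s1.png",cv2.resize(s['frame'][170:275,310:450],None,fx=5.2,fy=5.2,interpolation=cv2.INTER_CUBIC))
E
```

```text
time: 3.5
eef_pos: [0.4738, -0.1512, 0.0758]
orientation: [[-0.999, -0.032, -0.001], [-0.032, 0.999, 0.0], [0.001, 0.0, -1.0]]
wrist_force: [-0.0, -0.5, 0.3]
opening: 0.0328
finger_force: 0.0
```

View pics/s1.png

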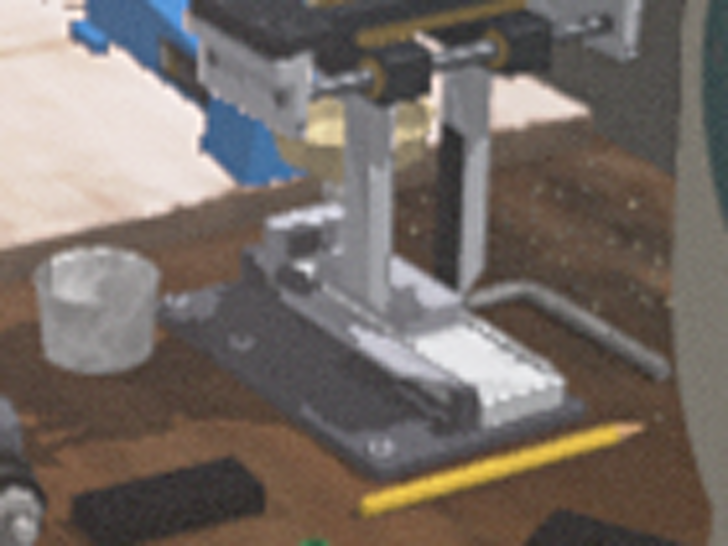

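Fingertips at crop px (375,310) over the plate and (460,300) over the bed, behind the bar. Both are clear, so I press down slowly.

```bash
python3 -m crank '[{"dx":0,"dy":-0.0015,"dz":-0.004,"ax":0,"ay":0,"az":0,"hand":0.0325},{"dx":0,"dy":0,"dz":-0.004,"ax":0,"ay":0,"az":0,"hand":0.0325},{"dx":0,"dy":0,"dz":-0.003,"ax":0,"ay":0,"az":0,"hand":0.0325},{"dx":0,"dy":0,"dz":-0.003,"ax":0,"ay":0,"az":0,"hand":0.0325},{"dx":0,"dy":0,"dz":-0.002,"ax":0,"ay":0,"az":0,"hand":0.0325},{"dx":0,"dy":0,"dz":-0.002,"ax":0,"ay":0,"az":0,"hand":0.0325},{"dx":0,"dy":0,"dz":0,"ax":0,"ay":0,"az":0,"hand":0.0325}]'
python3 -m crank '[{"dx":0,"dy":0,"dz":-0.002,"ax":0,"ay":0,"az":0,"hand":0.0325},{"dx":0,"dy":0,"dz":-0.002,"ax":0,"ay":0,"az":0,"hand":0.0325},{"dx":0,"dy":0,"dz":-0.002,"ax":0,"ay":0,"az":0,"hand":0.0325},{"dx":0,"dy":0,"dz":0,"ax":0,"ay":0,"az":0,"hand":0.0325},{"dx":0,"dy":0,"dz":0,"ax":0,"ay":0,"az":0,"hand":0.0325}]'
```

```text
time: 4.25
eef_pos: [0.4738, -0.1523, 0.0574]
orientation: [[-0.999, -0.033, -0.0], [-0.033, 0.999, 0.0], [-0.0, 0.0, -1.0]]
wrist_force: [-0.1, 0.1, 3.8]
opening: 0.0324
finger_force: 1.3
time: 4.75
eef_pos: [0.4738, -0.1514, 0.0515]
orientation: [[-0.999, -0.034, -0.0], [-0.034, 0.999, 0.001], [0.0, 0.001, -1.0]]
wrist_force: [-0.9, 4.0, 6.3]
opening: 0.0325
finger_force: 2.8
```

```bash
python3 -m crank '[{"dx":0.003,"dy":0.0001,"dz":0,"ax":0,"ay":0,"az":0,"hand":0.0325},{"dx":0.003,"dy":0.0001,"dz":0,"ax":0,"ay":0,"az":0,"hand":0.0325},{"dx":0.003,"dy":0.0001,"dz":0,"ax":0,"ay":0,"az":0,"hand":0.0325},{"dx":0.003,"dy":0.0001,"dz":0,"ax":0,"ay":0,"az":0,"hand":0.0325},{"dx":0.003,"dy":0.0001,"dz":0,"ax":0,"ay":0,"az":0,"hand":0.0325},{"dx":0.003,"dy":0.0001,"dz":0,"ax":0,"ay":0,"az":0,"hand":0.0325}]'
python3 -m crank '[{"dx":0.002,"dy":0.0001,"dz":0,"ax":0,"ay":0,"az":0,"hand":0.0325},{"dx":0.002,"dy":0.0001,"dz":0,"ax":0,"ay":0,"az":0,"hand":0.0325},{"dx":0.002,"dy":0.0001,"dz":0,"ax":0,"ay":0,"az":0,"hand":0.0325},{"dx":0.002,"dy":0.0001,"dz":0,"ax":0,"ay":0,"az":0,"hand":0.0325},{"dx":0.002,"dy":0.0001,"dz":0,"ax":0,"ay":0,"az":0,"hand":0.0325}]'
```

```text
time: 5.35
eef_pos: [0.4883, -0.1522, 0.051]
orientation: [[-0.999, -0.032, -0.006], [-0.032, 0.999, 0.0], [0.006, 0.001, -1.0]]
wrist_force: [-4.6, -0.9, 6.4]
opening: 0.0321
finger_force: 3.3
time: 5.85
eef_pos: [0.4983, -0.1519, 0.051]
orientation: [[-0.999, -0.032, -0.006], [-0.032, 0.999, 0.0], [0.006, 0.0, -1.0]]
wrist_force: [-5.2, 0.4, 5.9]
opening: 0.0323
finger_force: 3.2
```

```bash
python3 -m crank '[{"dx":0.002,"dy":0.0001,"dz":0,"ax":0,"ay":0,"az":0,"hand":0.0325},{"dx":0.002,"dy":0.0001,"dz":0,"ax":0,"ay":0,"az":0,"hand":0.0325},{"dx":0.001,"dy":0,"dz":0,"ax":0,"ay":0,"az":0,"hand":0.0325},{"dx":0.001,"dy":0,"dz":0,"ax":0,"ay":0,"az":0,"hand":0.0325}]'
python3 -m crank '[{"dx":0.001,"dy":0,"dz":0,"ax":0,"ay":0,"az":0,"hand":0.0325},{"dx":0.001,"dy":0,"dz":0,"ax":0,"ay":0,"az":0,"hand":0.0325}]'
python3 -m crank '[{"dx":0.001,"dy":0,"dz":0,"ax":0,"ay":0,"az":0,"hand":0.0325},{"dx":0.001,"dy":0,"dz":0,"ax":0,"ay":0,"az":0,"hand":0.0325}]'
```

```text
time: 6.25
eef_pos: [0.5043, -0.1517, 0.051]
orientation: [[-0.999, -0.032, -0.006], [-0.032, 0.999, 0.0], [0.006, 0.001, -1.0]]
wrist_force: [-5.5, 0.0, 6.1]
opening: 0.0322
finger_force: 3.3
time: 6.45
eef_pos: [0.5047, -0.1517, 0.0509]
orientation: [[-0.999, -0.031, -0.009], [-0.031, 1.0, 0.001], [0.009, 0.001, -1.0]]
wrist_force: [-8.3, -0.5, 9.2]
opening: 0.0326
finger_force: 5.0
time: 6.65
eef_pos: [0.5049, -0.1516, 0.0507]
orientation: [[-0.999, -0.031, -0.013], [-0.031, 1.0, 0.001], [0.013, 0.002, -1.0]]
wrist_force: [-10.8, -1.6, 11.0]
opening: 0.0326
finger_force: 6.5
```

```bash
python3 -m crank '[{"dx":-0.004,"dy":0,"dz":0,"ax":0,"ay":0,"az":0,"hand":0.0325},{"dx":-0.003,"dy":0,"dz":0,"ax":0,"ay":0,"az":0,"hand":0.0325},{"dx":-0.003,"dy":0,"dz":0,"ax":0,"ay":0,"az":0,"hand":0.0325},{"dx":0,"dy":0,"dz":0,"ax":0,"ay":0,"az":0,"hand":0.0325}]'
python3 - <<'E'
from h import *
s=imaging.snapshot("scene"); cv2.imwrite("pics/s2.png",cv2.resize(s['frame'][190:275,325:440],None,fx=6.5,fy=6.5,interpolation=cv2.INTER_CUBIC))
E
```

```text
time: 7.05
eef_pos: [0.5036, -0.1519, 0.0521]
orientation: [[-0.999, -0.032, 0.004], [-0.032, 0.999, -0.001], [-0.004, -0.001, -1.0]]
wrist_force: [3.4, -0.4, 4.7]
opening: 0.0327
finger_force: 2.4
```

View pics/s2.png

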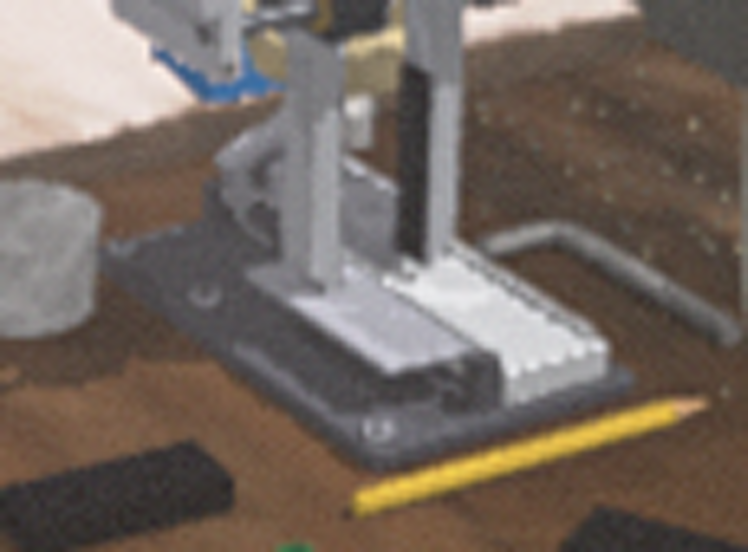

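The view shows the plate level under the finger (crop px 320,285), the clip arm open, and the bar forward with its rear at about (410,265). I back off a little more, then lift.

```bash
python3 -m crank '[{"dx":-0.002,"dy":0,"dz":0.001,"ax":0,"ay":0,"az":0,"hand":0.0325},{"dx":-0.002,"dy":0,"dz":0.001,"ax":0,"ay":0,"az":0,"hand":0.0325},{"dx":0,"dy":0,"dz":0.003,"ax":0,"ay":0,"az":0,"hand":0.0325},{"dx":0,"dy":0,"dz":0.003,"ax":0,"ay":0,"az":0,"hand":0.0325},{"dx":0,"dy":0,"dz":0.004,"ax":0,"ay":0,"az":0,"hand":0.0325},{"dx":0,"dy":0,"dz":0.02,"ax":0,"ay":0,"az":0,"hand":0.0325},{"dx":0,"dy":0,"dz":0.045,"ax":0,"ay":0,"az":0,"hand":0.0325},{"dx":0,"dy":0,"dz":0.045,"ax":0,"ay":0,"az":0,"hand":0.0325},{"dx":0,"dy":0,"dz":0.045,"ax":0,"ay":0,"az":0,"hand":0.0325},{"dx":-0.01,"dy":0.045,"dz":0.01,"ax":0,"ay":0,"az":0,"hand":0.0325},{"dx":-0.01,"dy":0.045,"dz":0,"ax":0,"ay":0,"az":0,"hand":0.0325},{"dx":-0.01,"dy":0.045,"dz":0,"ax":0,"ay":0,"az":0,"hand":0.0325},{"dx":-0.01,"dy":0.045,"dz":0,"ax":0,"ay":0,"az":0,"hand":0.0325},{"dx":0,"dy":0.045,"dz":0,"ax":0,"ay":0,"az":0,"hand":0.0325},{"dx":0,"dy":0.045,"dz":0,"ax":0,"ay":0,"az":0,"hand":0.0325},{"dx":0,"dy":0,"dz":0,"ax":0,"ay":0,"az":0,"hand":0.0325},{"dx":0,"dy":0,"dz":0,"ax":0,"ay":0,"az":0,"hand":0.0325}]'
cat > chk.py <<'E'
from h import *
x,y,t,_,_=np.load("fit.npy")
f=lambda q:np.array([[np.cos(t),-np.sin(t),0],[np.sin(t),np.cos(t),0],[0,0,1]])@np.array(q)+[x,y,0]
b=.035; B=np.array([f(q) for q in [(b+.035,-.008,.032),(b+.035,-.036,.032),(b-.035,-.036,.032),(b-.035,-.008,.032)]])
c=[]
for n,(r0,r1,c0,c1) in (("top",(170,290,330,450)),("scene",(195,270,330,440))):
    s=imaging.snapshot(n); k=5.0 if n=="top" else 5.5
    im=cv2.resize(s['frame'][r0:r1,c0:c1],None,fx=3.3 if n=="top" else 3.6,fy=3.3 if n=="top" else 3.6,interpolation=cv2.INTER_CUBIC); k=3.3 if n=="top" else 3.6
    cv2.polylines(im,[np.int32((proj(s,B)-[c0,r0]+.4)*k)],True,(0,255,0),1)
    c.append(cv2.copyMakeBorder(im,0,400-im.shape[0],0,0,cv2.BORDER_CONSTANT))
cv2.imwrite("pics/chk.png",np.hstack(c))
E
python3 chk.py
```

```text
time: 8.8
eef_pos: [0.4566, 0.1194, 0.2282]
orientation: [[-0.999, -0.036, -0.002], [-0.036, 0.999, -0.001], [0.002, -0.001, -1.0]]
wrist_force: [-0.2, -0.2, -0.1]
opening: 0.0324
finger_force: 0.0
```

View pics/chk.png

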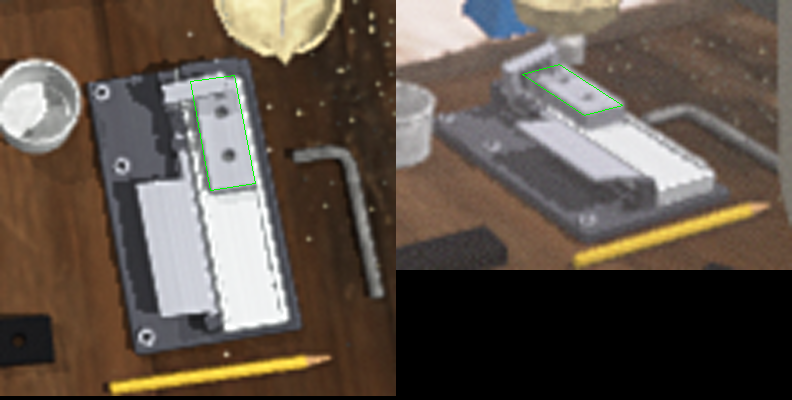

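The bar lines up with the home outline (top view rear edge at crop px 232,187). The clip is part open with its nose on the bar, and the hand is clear. Nothing else has moved, so I hand in.

```bash
python3 -c "
from station import bot; print(bot.sign_off())"
```

```text
the job is handed in; nothing more can be done
None
```

The job is handed in: in the last pictures the bar sits home against the stop to within about 1 mm, the clip rests closed on it, the hand is clear, and nothing else appears to have moved. The hand-in gave no verdict.

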